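Square a carrier plate to the datum rail and hold it

TASK

Lay the light-metal carrier plate from the side of the black bench top flat, windows and pins up, in the nest of the setting fixture, its long edges pointing at the datum rail, and let go of it. Then press the ribbed steel square flat into the corner between the rail and the plate's long edge, until one leg bears flush on the rail and the other flush on the plate, pushing the plate back until the spring plunger gives way by a few millimetres, so that the plate stands square to the rail. Finish while still gripping the square and pressing it against both, so that the plate could now be screwed down, and leave the other things on the bench where they are.

Things in the scene. Friction and masses are not known exactly. Their poses are not given: they have to be found in the camera images.
- fixture: Setting fixture, fixed: dark steel base 130 (x) x 160 (y) x 10 mm, origin at the centre of its underside, x towards its datum rail (roughly away from the robot), y left, z up; up to 7 degrees turned. The plate's nest is the space between rail and end stop (106 mm), in front of the plunger's nose; its right side (-y) is open: there the square goes in on the bare base top (z = 10 mm).
- datum_rail: Ground steel rail along the far edge of the fixture's base: 14 (x) x 148 (y) x 10 mm high, origin at the centre of its underside, at x 58, y -4, z 10 mm of the fixture, axes as the fixture's. Its datum face looks to -x (towards the nest) and lies at x = 51 mm of the fixture.
- end_stop (a point): Top centre of the steel end stop at the near end of the nest, at x -60, y 20, z 17 mm of the fixture: 10 (x) x 40 (y) mm, 7 mm above the base top.
- plunger_block (a point): Top centre of the steel block that holds the spring plunger, left of the nest, at x 25, y 69, z 26 mm of the fixture: 22 (x) x 20 (y) mm, 16 mm above the base top.
- plunger (a joint): Spring plunger: pin of 8 mm diameter with a round nose, sticking 23 mm out of its block towards -y, axis at x 25 mm of the fixture, 5.5 mm above the base top; nose at y = 36 mm when out. Value 0 out, to 0.008 m pressed in (towards +y); the spring pushes back with 2 N at the start and 4.8 N at the end of the travel, where it stops hard.
- nest (a point): Point on the base top under the centre of a plate lying in the middle of the nest: x -2, y 9, z 10 mm of the fixture; axes as the fixture's. The plate then has 3 mm to the rail, 3 mm to the end stop and 2 mm to the plunger's nose.
- carrier: Light-metal carrier plate with four dark windows in a row and small pins on top: 50 (x) x 100 (y) x 8 mm, 12 mm over the pins, about 0.16 kg; origin at the centre of its underside, y along its length, z up. It starts flat on the bench, pins up. Grip it across its 50 mm width from above, best about 10 mm short of its middle, clear of the plunger. Either end may point to the rail.
- square: Steel positioning square, a flat L, ribs up, 0.25 kg. Long leg 100 mm, short leg 62 mm, measured from the outer corner (8 mm notch); legs 22 mm wide, 12 mm high. Origin on the underside, 48 mm from the corner and midway across the long leg. Long leg's outer face at y = +11 mm, x -52 to 40; short leg's outer face at x = +48 mm, y -51 to 3. Home, its axes are parallel to the fixture's.
- square_corner (a point): The outer corner of the square on the level of its underside (x 48, y 11, z 0 mm of the square); axes as the square's. Pressed home, it points to the corner between rail and plate: short leg on the rail, long leg on the plate.
- square_grip (a point): Grip point in the upright rib of the square's long leg (x 0, y 0, z 22 mm of the square). Each leg has such a rib, 10 mm thick, midway across it, from 12 to 32 mm above the underside; the long one runs x -48 to 42, the short one x 32 to 42, y -47 to 5. Grip across it from above, fingertips at least 13 mm above the underside, to clear legs, rail and plate.
- press_front (a point): Foremost point of the bonding press behind the work, fixed: from about y -0.35 to 0.35 m its heads and reels hang down to 0.2 m above the bench behind x = 0.735 m. Carry the arm round in front of them.
- stages (a point): Between the two low XY stages behind the fixture, fixed, at the height of their highest knobs (86 mm): they fill x 0.53 to 0.73 m, y -0.26 to 0.24 m. Carry things over them higher than that.
- hex_key: Bystander: L-shaped hex key, 83 mm, lying on the bench.
- glue_syringe: Bystander: adhesive syringe with an orange tip, 102 mm, lying on the bench.
- micrometer: Bystander: spare micrometer head, 62 mm, lying on the beige front strip.
- screwdriver: Bystander: screwdriver with an orange handle, 143 mm, lying on the beige front strip.
- spare_reel: Bystander: white film reel, 86 mm, lying flat at the back right.
- amber_tape: Bystander: roll of amber tape, 66 mm, lying flat at the back left.

How it is judged:
By the outcome, as a careful person would: the job done as asked, in the order asked, and still so for the second after the job is handed in, while the arm keeps its last pose, push and grip.
It also fails if it takes over 72 s, if anything falls off the work surface, if the arm or the gripper's body presses on something with over 40 N, if the wrist force passes 120 N, or if a joint passes its speed limit or range.

ROBOT

A 6-joint arm with a two-finger parallel gripper is mounted at the origin on a cart in front of the work surface, level with it; the furniture and walls round the work are solid. World frame = base frame: x ahead of the robot, y to its left, z up, the work surface at z = 0. Lengths are in m, angles in rad, forces in N, time in s.
With the tool pointing down it reaches from about 0.225 to 0.875 m from the base axis. Payload 3.4 kg.
Tool frame: the origin (TCP) lies at the very end of the fingers, on their centre line; the grasp point (between the pads) lies 19 mm behind it; z points along the fingers, y is the line along which they close (so a half turn about z gives the same grasp; the last joint's range is limited). The gripper opens to 85 mm and grips with 20 to 120 N. Pads are 22 mm wide; open, the fingers measure 114 mm over their backs; the gripper's body (76 mm by 85 mm) begins 54 mm behind the grasp point. The pads swing forward as they close: fully open they stand 13 mm farther back than shut.
Start: joints at [1.122, 0.276, 1.505, -0, 1.361, -0.121], TCP at [0.185, 0.544, 0.231] pointing down, gripper open.
Joint ranges: [-2.89, 2.89], [-0.75, 2.08], [0.22, 2.7], [-1.18, 4.32], [0.11, 2.71], [-2.7, 2.7]. Speed limits (rad/s): [2.57, 2.57, 3.14, 3.14, 3.14, 3.14].

INTERFACE

Orientations are given as a rotation vector (axis times angle).
In Python, from station import ctrl, capture, get_calibration, workorder, masks_of gives the robot as it stands.
- The arm moves only by the tool arm_command, never from a script. Its argument "moves" is a list that holds one entry, the list of rows, each a list of 7 numbers: the shift along the tool's x, y, z each as a share of 0.3 m, from -1 to 1, then the turn, a rotation vector about the tool's x, y, z each as a share of 30 degrees, from -1 to 1, then the opening, from -1 (shut) to 1 (fully open). A call has 1 to 12 rows; each row shifts and turns the commanded pose from where the row before left it, along the tool's axes as they then stand; what a row does not reach is not made up. A row lasts 1/10 s, in which the tool goes at most 50 mm and 8.59 degrees, less where a joint would pass 70% of its speed; a pose out of reach is approached as far as the arm can. A call with a number of a shift or a turn outside -1 to 1 is refused whole. A call with a gripper value outside its range is refused whole. The fingers move at their own pace and stop on an object; "squeeze" is the grip in N (left out, the last holds). Time passes only in rows, so rows that do not move let the fingers close. It gives the time, the measured TCP pose, the force, the opening and the grip force at its end, in the units of the state.
- ctrl.observe(): the state, without advancing time (a new reading comes with each control period).
- capture(name): name is "side" or "top"; returns the picture (480x640x3 uint8, red, green, blue); there is no depth.
- get_calibration(name): a dict with "intrinsics" (3x3 intrinsics, pixels), "k1" (the pictures are not rectified: a ray, as slopes to the right and down, at radius r is drawn at 1 + k1 r^2 times it, then the intrinsics apply), "pose" (4x4, takes a point from camera to world coordinates). Camera axes: x right, y down, z forward; pixel columns grow to the right and rows downward; lengths in m; the calibration is good to about 2 mm. A picture is of the moment at which its call begins. get_calibration takes no time and is no camera call.
- workorder.job_done(): hands the job in; it is judged then, once.
Trained networks look in the newest picture that a camera, given by its name, has taken for a name from the list of things; names that differ only in an ending like _2 or _b are one class to them, and where a whole thing is asked for, a point or a joint stands for the part that bears it (a point fixed in the world has none). Each returns a list of dicts, best first, with "score" (0 to 1); they miss things now and then, are a little off and sometimes report something else, mostly with a low value. They report only what shows in the picture. A call takes as long as a camera call.
- masks_of(camera, label): "pixels" (480x640 bool, what is visible of it) and "box" ([centre column, centre row, width, height] in pixels, round what is visible of it).
The state is a dict: "time_s": time; "joint_pos": joint angles; "qd": joint speeds; "joint_efforts": joint torques, N m; "eef_pos": TCP position; "eef_rot": TCP orientation; "ft_force": force on the tool from outside, world axes, zero at the start; "ft_torque": the same for the moment, N m; "finger_gap": finger opening in m; "finger_force": force on a finger pad.
Only numpy, scipy, OpenCV 4.12 (cv2) and the standard library are available. Lean on these libraries where they do the work, as an engineer would, in place of code of your own. Each camera call takes 0.05 s, during which the arm holds its last target. There are 200 camera calls.

## Working session

There is one attempt and no reset: what is moved stays moved. The work goes in short steps, Python scripts to look and compute and a tool call to move; the robot and the scene stay as the last step left them, time stands still between calls to the robot, and variables do not carry over. Pictures are saved under pics/ and viewed, at most 10 in all, crops included, and the job is handed in when it is done.

Besides the shell and the picture viewer there is one more tool, called after "Request:" by a JSON object that holds its "op" and its "data", one argument or row to a line. arm_command: Moves the arm, as the interface text tells. Shift numbers are shares of 0.3 m and turn numbers shares of 30 degrees, none past 1 either way. Its arguments: {"type":"object","properties":{"moves":{"type":"array","items":{"type":"array","items":{"type":"array","items":{"type":"number"}}}},"squeeze":{"type":"number"}},"required":["moves"]}

```bash
ls; mkdir -p pics
python3 - <<'E'
from station import ctrl,capture,get_calibration
import cv2
s=ctrl.observe();print({k:s[k] for k in('time_s','eef_pos','eef_rot','ft_force','finger_gap')})
for n in('top','side'):
    cv2.imwrite(f'pics/{n}0.png',capture(n)[:,:,::-1]);print(get_calibration(n))
E
```

```text
pics
{'time_s': 0.0, 'eef_pos': array([0.18487394, 0.54390186, 0.23042683]), 'eef_rot': array([-5.12477173e-01, -3.09894521e+00,  2.81247855e-03]), 'ft_force': array([ 0.07753881,  0.55692606, -0.34564734]), 'finger_gap': 0.08548792459840464}
{'intrinsics': array([[477.10076439,   0.        , 312.89915911],
       [  0.        , 477.10076439, 237.17008854],
       [  0.        ,   0.        ,   1.        ]]), 'k1': -0.031103962444760696, 'pose': array([[-0.00270918, -0.98394568,  0.17844761,  0.37457134],
       [-0.99973393,  0.00675274,  0.02205615,  0.00843312],
       [-0.02290706, -0.17834038, -0.98370218,  1.31494452],
       [ 0.        ,  0.        ,  0.        ,  1.        ]])}
{'intrinsics': array([[567.67992713,   0.        , 322.44451044],
       [  0.        , 567.67992713, 239.95698318],
       [  0.        ,   0.        ,   1.        ]]), 'k1': -0.10068024326067394, 'pose': array([[ 0.9666045 , -0.1527685 ,  0.20576085,  0.28629504],
       [-0.25624317, -0.56393736,  0.78505674, -1.03863794],
       [-0.00389571, -0.81156419, -0.58425028,  0.90451359],
       [ 0.        ,  0.        ,  0.        ,  1.        ]])}
```

View pics/top0.png

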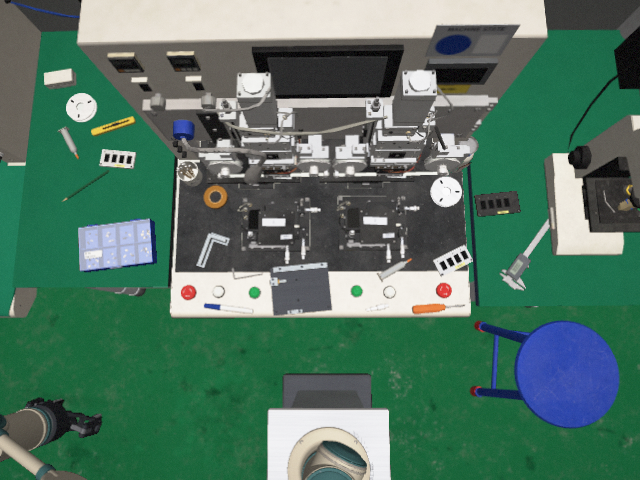

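View pics/side0.png

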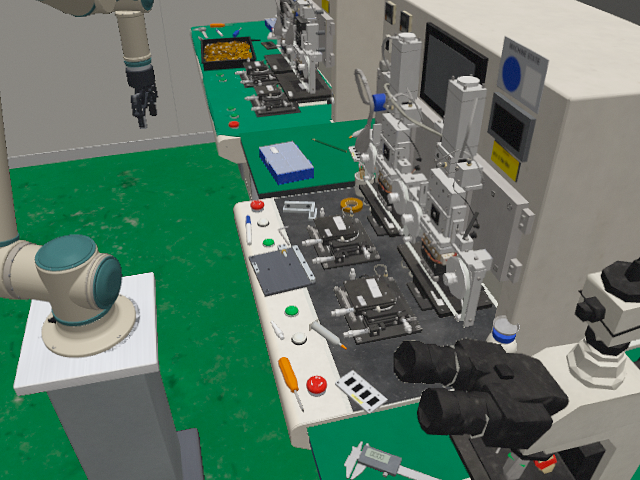

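The top view shows the fixture at about (301,288), the square at (212,250), the work carrier on the black bench at (453,260), with decoy carriers on the green tables at (118,158) and (497,203). The side view shows the same things: fixture at (282,270), carrier at (361,390), square at (300,208).

```bash
cat > h.py <<'E'
import numpy as np, cv2
from scipy.optimize import minimize
from station import ctrl,capture,get_calibration,masks_of
CAL={n:get_calibration(n) for n in('top','side')}
def proj(n,P):
    c=CAL[n];T=np.linalg.inv(c['pose']);p=np.asarray(P)@T[:3,:3].T+T[:3,3]
    s=p[:,:2]/p[:,2:];s=s*(1+c['k1']*(s**2).sum(1,keepdims=True))
    return s*c['intrinsics'][0,0]+c['intrinsics'][:2,2]
def back(n,uv,z):
    c=CAL[n];d=(np.asarray(uv,float)-c['intrinsics'][:2,2])/c['intrinsics'][0,0];s=d.copy()
    for _ in range(10): s=d/(1+c['k1']*(s**2).sum())
    r=c['pose'][:3,:3]@np.r_[s,1];o=c['pose'][:3,3];return o+r*(z-o[2])/r[2]
# boxes x0,x1,y0,y1,z0,z1 in mm
M={'fixture':[(-65,65,-80,80,0,10),(51,65,-78,70,10,20),(-65,-55,0,40,10,17),(14,36,59,79,10,26),(21,29,38,60,11.5,19.5)],
 'carrier':[(-25,25,-50,50,0,8)],
 'square':[(-52,40,-11,11,0,12),(26,48,-51,3,0,12),(26,42,-5,5,0,12),(-48,42,-5,5,12,32),(32,42,-47,5,12,32)]}
K=8
def sil(n,name,q,off):
    x,y,a=q[:3];z=q[3] if len(q)>3 else 0
    R=np.array([[np.cos(a),-np.sin(a)],[np.sin(a),np.cos(a)]]);im=np.zeros((off[3]*K,off[2]*K),np.uint8)
    for b in M[name]:
        P=np.array([(i,j,k) for i in b[:2] for j in b[2:4] for k in b[4:]])/1000
        P[:,:2]=P[:,:2]@R.T+[x,y];P[:,2]+=z
        uv=(proj(n,P)-off[:2]+.5)*K-.5
        cv2.fillConvexPoly(im,cv2.convexHull(np.round(uv*16).astype(np.int32)),255,shift=4)
    return cv2.resize(im,(off[2],off[3]),interpolation=cv2.INTER_AREA)/255.
def fit(name,masks,q0,z=0):
    D=[]
    for n,m in masks.items():
        r,c=np.where(m);o=(c.min()-10,r.min()-10,np.ptp(c)+20,np.ptp(r)+20)
        D.append((n,m[o[1]:o[1]+o[3],o[0]:o[0]+o[2]].astype(float),o))
    def f(v):
        q=[v[0],v[1],v[2],z]
        return sum((np.abs(sil(n,name,q,o)-m)).sum()/m.sum() for n,m,o in D)
    best=None
    for da in(-.1,0,.1):
        s=np.array([[0,0,0],[.01,0,0],[0,.01,0],[0,0,.1]])+np.array(q0)+[0,0,da]
        r=minimize(f,q0,method='Nelder-Mead',options=dict(initial_simplex=s,xatol=1e-5,fatol=1e-5))
        if best is None or r.fun<best.fun: best=r
    return best.x,best.fun
E
cat > m.py <<'E'
from h import *
import pickle
S={}
for n in CAL: capture(n)
for name in('fixture','carrier','square'):
    S[name]={}
    for n in CAL:
        L=masks_of(n,name)
        for d in L:
            if name!='carrier' or True: print(name,n,round(d['score'],2),np.round(d['box']),d['pixels'].sum(),back(n,d['box'][:2],.005).round(3))
        S[name][n]=L
pickle.dump(S,open('S.pkl','wb'))
E
python3 m.py
```

```text
fixture top 0.75 [301. 290.  58.  57.] 2913 [0.466 0.071 0.005]
fixture side 0.56 [283. 270.  66.  57.] 2360 [0.474 0.072 0.005]
carrier top 0.81 [453. 262.  42.  27.] 658 [ 0.541 -0.348  0.005]
carrier side 0.82 [360. 392.  55.  45.] 1089 [ 0.543 -0.349  0.005]
square top 0.8 [215. 252.  32.  34.] 407 [0.571 0.312 0.005]
square side 0.72 [302. 211.  38.  24.] 429 [0.583 0.327 0.005]
```

```bash
cat > f.py <<'E'
from h import *
import pickle
S=pickle.load(open('S.pkl','rb'))
Q={'fixture':(.466,.071,0.05),'carrier':(.541,-.348,1.1),'square':(.56,.325,-.25)}
for k,q in Q.items():
    for ns in(('top',),('side',),('top','side')):
        x,f=fit(k,{n:S[k][n][0]['pixels'] for n in ns},q);print(k,ns,x[:2].round(4),np.degrees(x[2]).round(1),round(f,3))
    Q[k]=x
for n in('top','side'):
    im=capture(n)[:,:,::-1];out=[]
    for k,(cx,cy) in zip(Q,[proj(n,[[*q[:2],0]])[0] for q in Q.values()]):
        o=(int(cx)-45,int(cy)-45,90,90);c=cv2.resize(im[o[1]:o[1]+90,o[0]:o[0]+90],None,fx=4.4/1.5,fy=4.4/1.5,interpolation=cv2.INTER_CUBIC)
        d=c.copy();m=cv2.resize((sil(n,k,[*Q[k],0],o)*255).astype(np.uint8),c.shape[:2],interpolation=cv2.INTER_CUBIC)
        cv2.drawContours(d,cv2.findContours((m>127).astype(np.uint8),0,2)[0],-1,(0,0,255),1);out.append(d)
    cv2.imwrite(f'pics/f_{n}.png',np.hstack(out))
a=[cv2.imread(f'pics/f_{n}.png') for n in('top','side')];cv2.imwrite('pics/fit.png',np.vstack(a))
print(a[0].shape)
E
python3 f.py
```

```text
fixture ('top',) [0.4683 0.074 ] 4.5 0.035
fixture ('side',) [0.4678 0.075 ] 5.7 0.037
fixture ('top', 'side') [0.468  0.0744] 5.1 0.076
carrier ('top',) [ 0.544  -0.3473] 25.6 0.05
carrier ('side',) [ 0.544  -0.3477] 24.7 0.061
carrier ('top', 'side') [ 0.544  -0.3475] 25.5 0.113
square ('top',) [0.5798 0.3332] -18.4 0.129
square ('side',) [0.5828 0.3407] -19.7 0.141
square ('top', 'side') [0.5802 0.334 ] -18.1 0.363
(264, 792, 3)
```

View pics/fit.png

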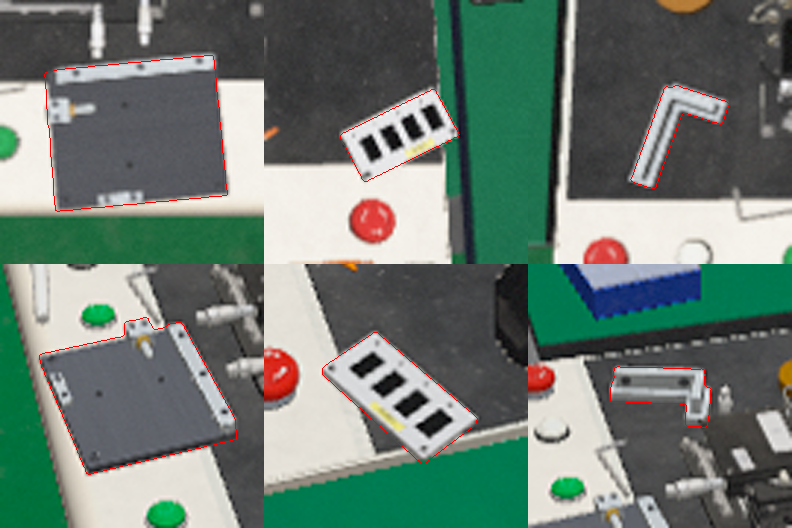

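The fits sit well: the red outlines follow the fixture, the carrier and the square in both views.

```bash
cat > d.py <<'E'
import sys,numpy as np
from station import ctrl
from scipy.spatial.transform import Rotation as R
s=ctrl.observe();T=R.from_rotvec(s['eef_rot']);p=np.array(s['eef_pos'])
Y=T.as_matrix()[:,1];X=T.as_matrix()[:,0];Z=T.as_matrix()[:,2]
print('t',round(s['time_s'],2),'pos',p.round(4),'yawY',np.degrees(np.arctan2(Y[1],Y[0])).round(2),'Z',Z.round(4),'q',np.round(s['joint_pos'],2),'F',np.round(s['ft_force'],1),'M',np.round(s['ft_torque'],2),'gap',round(s['finger_gap'],4))
if len(sys.argv)>4:
    x,y,z,a=map(float,sys.argv[1:5]);a=np.radians(a)
    G=R.from_matrix(np.array([[-np.sin(-a)*-1*-1,np.cos(a),0],[-np.cos(a),np.sin(a),0],[0,0,-1]]).T) if 0 else R.from_matrix(np.column_stack([np.cross([np.cos(a),np.sin(a),0],[0,0,-1]),[np.cos(a),np.sin(a),0],[0,0,-1]]))
    d=T.inv().apply(np.array([x,y,z])-p);t=(T.inv()*G).as_rotvec(degrees=True)
    print('shift/0.3',(d/.3).round(4),'mm',(d*1000).round(1),'len rows',np.ceil(np.linalg.norm(d)/.05-.02),'turn/30',(t/30).round(4),'rows',np.ceil(np.linalg.norm(t)/8.59))
E
sed -i 's/G=R.from_matrix(np.array.* if 0 else /G=/' d.py; python3 d.py .5397 -.3385 .231 25.5
```

```text
t 0.6 pos [0.1851 0.5444 0.2313] yawY 71.22 Z [ 0.e+00  1.e-04 -1.e+00] q [ 1.12  0.28  1.5   0.    1.36 -0.12] F [ 0.3 -0.2  1. ] M [ 0.01 -0.03 -0.03] gap 0.0859
shift/0.3 [-2.0664e+00 -2.4059e+00  9.0000e-04] mm [-6.199e+02 -7.218e+02  3.000e-01] len rows 20.0 turn/30 [ 2.000e-04 -1.000e-04  1.524e+00] rows 6.0
```

Request:
{"op": "arm_command", "data": {
  "moves": [
    [[-0.05,-0.06,0,0,0,0,0.46],[-0.1,-0.116,0,0,0,0,0.46],[-0.1,-0.116,0,0,0,0,0.46],[-0.1,-0.116,0,0,0,0,0.46],[-0.1,-0.116,0,0,0,0,0.46],[-0.1,-0.116,0,0,0,0,0.46],[-0.1,-0.116,0,0,0,0,0.46],[-0.1,-0.116,0,0,0,0,0.46],[-0.1,-0.116,0,0,0,0,0.46],[-0.1,-0.116,0,0,0,0,0.46],[-0.1,-0.116,0,0,0,0,0.46],[-0.1,-0.116,0,0,0,0,0.46]]
  ],
  "squeeze": 30
}}

```text
time_s: 1.8
eef_pos: [0.3831, 0.0521, 0.2317]
eef_rot: [0.513, 3.098, 0.001]
ft_force: [0.9, 0.9, -0.4]
finger_gap: 0.0623
finger_force: 0.0
```

```bash
python3 d.py .5397 -.3385 .231 25.5
```

```text
t 1.8 pos [0.3831 0.0521 0.2317] yawY 71.21 Z [ 1.5e-03  2.0e-04 -1.0e+00] q [-0.05 -0.02  1.86  0.    1.3  -1.29] F [ 0.9  0.9 -0.4] M [ 0.04 -0.02  0.01] gap 0.0623
shift/0.3 [-0.9135 -1.0643  0.0028] mm [-274.1 -319.3    0.9] len rows 9.0 turn/30 [0.0023 0.0019 1.5235] rows 6.0
```

Request:
{"op": "arm_command", "data": {
  "moves": [
    [[-0.105,-0.122,0,0,0,0,0.46],[-0.105,-0.122,0,0,0,0,0.46],[-0.105,-0.122,0,0,0,0,0.46],[-0.105,-0.122,0,0,0,0,0.46],[-0.105,-0.122,0,0,0,0,0.46],[-0.105,-0.122,0,0,0,0,0.46],[-0.105,-0.122,0,0,0,0,0.46],[-0.105,-0.122,0,0,0,0,0.46],[-0.075,-0.09,0.05,0,0,0.26,0.46],[0,0,0.1,0,0,0.26,0.46],[0,0,0.1,0,0,0.26,0.46],[0,0,0.1,0,0,0.26,0.46]]
  ]
}}

```text
time_s: 3.0
eef_pos: [0.5397, -0.3378, 0.125]
eef_rot: [1.336, 2.843, 0.0]
ft_force: [-0.1, 1.1, 0.2]
finger_gap: 0.0627
finger_force: 0.0
```

Request:
{"op": "arm_command", "data": {
  "moves": [
    [[0,0,0.1,0,0,0.26,0.46],[0,0,0.1,0,0,0.224,0.46],[0,0,0.02,0,0,0,0.46],[0,0,0,0,0,0,0.46]]
  ]
}}

```text
time_s: 3.4
eef_pos: [0.5392, -0.3369, 0.0594]
eef_rot: [-1.672, -2.657, -0.001]
ft_force: [-0.0, -0.1, 0.0]
finger_gap: 0.0622
finger_force: 0.0
```

```bash
python3 d.py .5397 -.3385 .0 25.5
```

```text
t 3.4 pos [ 0.5392 -0.3369  0.0594] yawY 25.64 Z [-0.0018  0.0015 -1.    ] q [-0.67  0.5   1.61  0.    1.04 -1.12] F [-0.  -0.1  0. ] M [ 0.05  0.01 -0.05] gap 0.0622
shift/0.3 [-0.006  -0.0006  0.198 ] mm [-1.8 -0.2 59.4] len rows 2.0 turn/30 [-0.0018 -0.0041  0.0045] rows 1.0
```

Request:
{"op": "arm_command", "data": {
  "moves": [
    [[-0.006,0,0.06,0,0,0,0.46],[0,0,0.06,0,0,0,0.46],[0,0,0.05,0,0,0,0.46],[0,0,0.02,0,0,0,0.46],[0,0,0.008,0,0,0,0.46],[0,0,0,0,0,0,0.0],[0,0,0,0,0,0,0.0],[0,0,0,0,0,0,0.0],[0,0,0,0,0,0,0.0]]
  ],
  "squeeze": 40
}}

```text
time_s: 4.3
eef_pos: [0.5411, -0.3396, 0.0024]
eef_rot: [1.675, 2.655, -0.001]
ft_force: [-1.2, 0.4, 6.1]
finger_gap: 0.0481
finger_force: 41.7
```

```bash
python3 d.py
```

```text
t 4.3 pos [ 0.5411 -0.3396  0.0024] yawY 25.52 Z [ 0.0018 -0.0017 -1.    ] q [-0.67  0.56  1.66 -0.    0.92 -1.11] F [-1.2  0.4  6.1] M [-0.01  0.24  0.02] gap 0.0481
```

```bash
python3 d.py .4554 .0803 .15 95.1
```

```text
t 4.3 pos [ 0.5411 -0.3396  0.0024] yawY 25.52 Z [ 0.0018 -0.0017 -1.    ] q [-0.67  0.56  1.66 -0.    0.92 -1.11] F [-1.2  0.4  6.1] M [-0.01  0.24  0.02] gap 0.0481
shift/0.3 [ 1.385   0.3456 -0.4948] mm [ 415.5  103.7 -148.4] len rows 10.0 turn/30 [-1.1000e-03  4.9000e-03 -2.3194e+00] rows 9.0
```

Request:
{"op": "arm_command", "data": {
  "moves": [
    [[0,0,-0.05,0,0,0,0],[0,0,-0.1,0,0,0,0],[0,0,-0.12,0,0,0,0],[0,0,-0.12,0,0,0,0],[0,0,-0.1,0,0,0,0],[0,0,0,0,0,0,0]]
  ]
}}

```text
time_s: 4.9
eef_pos: [0.543, -0.3407, 0.1528]
eef_rot: [1.671, 2.649, -0.001]
ft_force: [-0.1, 0.2, -1.5]
finger_gap: 0.0479
finger_force: 41.8
```

```bash
python3 d.py .4554 .0803 .15 95.1
```

```text
t 4.9 pos [ 0.543  -0.3407  0.1528] yawY 25.51 Z [ 0.0082 -0.006  -0.9999] q [-0.67  0.42  1.49  0.    1.23 -1.11] F [-0.1  0.2 -1.5] M [ 0.03 -0.06 -0.04] gap 0.0479
shift/0.3 [ 1.3922e+00  3.4070e-01 -1.3000e-03] mm [ 4.177e+02  1.022e+02 -4.000e-01] len rows 9.0 turn/30 [-2.3000e-03  2.0500e-02 -2.3196e+00] rows 9.0
```

Request:
{"op": "arm_command", "data": {
  "moves": [
    [[0.07,0.017,0,0,0,0,0],[0.14,0.034,0,0,0,0,0],[0.14,0.034,0,0,0,0,0],[0.14,0.034,0,0,0,0,0],[0.14,0.034,0,0,0,0,0],[0.14,0.034,0,0,0,0,0],[0.14,0.034,0,0,0,0,0],[0.14,0.034,0,0,0,0,0],[0.14,0.034,0,0,0,0,0],[0.14,0.034,0,0,0,0,0],[0.06,0.017,0,0,0,0,0],[0,0,0,0,0,-0.25,0]]
  ]
}}

```text
time_s: 6.1
eef_pos: [0.4508, 0.0841, 0.1465]
eef_rot: [-1.488, -2.763, 0.0]
ft_force: [-0.2, 0.2, -2.5]
finger_gap: 0.048
finger_force: 41.8
```

Request:
{"op": "arm_command", "data": {
  "moves": [
    [[0,0,0.03,0,0,-0.25,0],[0,0,0.03,0,0,-0.25,0],[0,0,0.03,0,0,-0.25,0],[0,0,0.03,0,0,-0.25,0],[0,0,0.03,0,0,-0.25,0],[0,0,0.03,0,0,-0.25,0],[0,0,0.03,0,0,-0.25,0],[0,0,0.03,0,0,-0.25,0],[0,0,0,0,0,-0.07,0],[0,0,0,0,0,0,0],[0,0,0,0,0,0,0]]
  ]
}}

```text
time_s: 7.2
eef_pos: [0.4524, 0.0814, 0.0752]
eef_rot: [0.138, -3.137, -0.0]
ft_force: [1.0, -0.0, -1.6]
finger_gap: 0.0476
finger_force: 41.8
```

```bash
python3 d.py .4554 .0803 .08 95.1
python3 - <<'E'
from h import *
import pickle
S={};out=[]
for n in CAL:
    im=capture(n)[:,:,::-1];L=masks_of(n,'carrier');S[n]=L
    for d in L: print(n,round(d['score'],2),np.round(d['box']),d['pixels'].sum())
    c=proj(n,[[.46,.08,.05]])[0].astype(int);o=c-65
    k=im[o[1]:o[1]+130,o[0]:o[0]+130];k=cv2.resize(k,(390,390),interpolation=cv2.INTER_CUBIC)
    if L:
        m=L[0]['pixels'][o[1]:o[1]+130,o[0]:o[0]+130].astype(np.uint8)*255
        m=cv2.resize(m,(390,390));cv2.drawContours(k,cv2.findContours((m>127).astype(np.uint8),0,2)[0],-1,(0,0,255),1)
    out.append(k)
cv2.imwrite('pics/hov.png',np.hstack(out));pickle.dump(S,open('S2.pkl','wb'))
E
```

```text
t 7.2 pos [0.4524 0.0814 0.0752] yawY 95.05 Z [-1.3e-03  2.0e-04 -1.0e+00] q [ 0.03  0.26  1.98  0.    0.91 -1.63] F [ 1.  -0.  -1.6] M [-0.06  0.04  0.06] gap 0.0476
shift/0.3 [-0.0096 -0.0047 -0.016 ] mm [-2.9 -1.4 -4.8] len rows 1.0 turn/30 [ 0.0005 -0.0024 -0.0018] rows 1.0
top 0.62 [295. 305.  18.  10.] 113
side 0.73 [278. 244.  46.  22.] 428
```

View pics/hov.png

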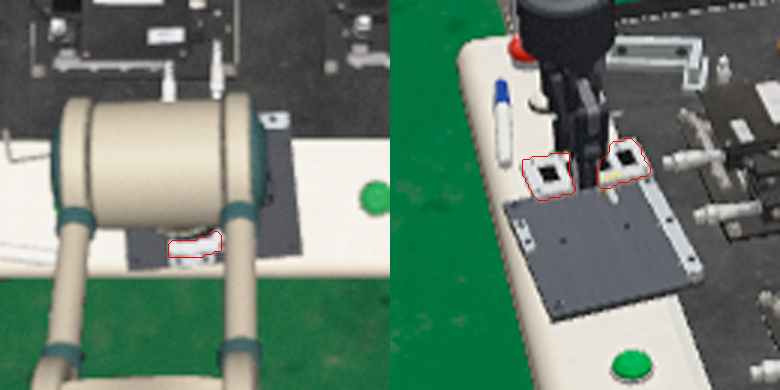

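The side crop shows the plate held level above the fixture, with its near end at (548,177) and its far end at (625,163) both visible. The top view is mostly blocked by the arm.

Run:
```python
from h import *
import pickle
S=pickle.load(open('S2.pkl','rb'));m=S['side'][0]['pixels']
r,c=np.where(m);h=cv2.convexHull(np.column_stack([c,r]).astype(np.int32));k=np.zeros(m.shape,np.uint8);cv2.fillConvexPoly(k,h,1)
p=np.array(ctrl.observe()['eef_pos']);print(p)
for z in(p[2]-.0024,p[2]-.004,p[2]):
    for a in(1.658,-1.483):
        q,f=fit('carrier',{'side':k>0},(.462,.082,a+0.),z=z);print(z.round(4),q[:2].round(4),np.degrees(q[2]).round(1),f.round(3))
# top: near end edge
m=S['top'][0]['pixels'];r,c=np.where(m);print('top near edge row',r.max(),c.min(),c.max())
for px in(.4624,):
    u=np.array([np.cos(.089),np.sin(.089)]);v=np.array([-u[1],u[0]]);C=np.array([.4624,.0823])
    print(proj('top',[[*(C-.05*u+s*v),.0732+z] for s in(-.025,.025) for z in (0,.008)]).round(1))
    print(proj('side',[[*(C+e*u+s*v),.0732+z] for e in(-.05,.05) for s in(-.025,.025) for z in (.008,)]).round(1), h[:,0].tolist())
```

```text
[0.45300483 0.0814377  0.07590765]
0.0735 [0.4611 0.0829] 94.9 0.074
0.0735 [0.4611 0.083 ] -85.1 0.074
0.0719 [0.4615 0.0852] 95.2 0.074
0.0719 [0.4615 0.0852] -84.8 0.074
0.0759 [0.4606 0.0798] 95.1 0.074
0.0759 [0.4606 0.0796] -84.9 0.074
top near edge row 310 287 304
[[306.6 307.8]
 [306.5 307.7]
 [287.3 309.6]
 [287.1 309.5]]
[[259.2 253.6]
 [254.  242.2]
 [298.7 245.1]
 [292.6 234.1]] [[297, 246], [296, 247], [284, 251], [263, 255], [260, 255], [258, 253], [255, 247], [255, 242], [258, 241], [289, 235], [291, 235], [294, 238], [297, 244]]
```

```bash
python3 d.py .4573 .0802 .026 95.1
```

```text
t 7.4 pos [0.453  0.0814 0.0759] yawY 95.08 Z [ 2.e-04  1.e-04 -1.e+00] q [ 0.03  0.26  1.97  0.    0.91 -1.63] F [-0.2  0.  -1.9] M [-0.01  0.   -0.03] gap 0.048
shift/0.3 [-0.0139 -0.0054  0.1664] mm [-4.2 -1.6 49.9] len rows 1.0 turn/30 [ 0.0002  0.0004 -0.0007] rows 1.0
```

Request:
{"op": "arm_command", "data": {
  "moves": [
    [[-0.007,-0.003,0.03,0,0,0,0],[-0.007,-0.0024,0.045,0,0,0,0],[0,0,0.045,0,0,0,0],[0,0,0.03,0,0,0,0],[0,0,0.0164,0,0,0,0],[0,0,0,0,0,0,0],[0,0,0,0,0,0,0],[0,0,0,0,0,0,0]]
  ]
}}

```text
time_s: 8.2
eef_pos: [0.4578, 0.0802, 0.0264]
eef_rot: [-0.14, 3.137, 0.0]
ft_force: [0.2, 0.2, -1.6]
finger_gap: 0.0477
finger_force: 41.8
```

```bash
python3 d.py .4573 .0802 .0124 95.1
python3 - <<'E'
from h import *
im=capture('side')[:,:,::-1];L=masks_of('side','carrier');m=L[0]['pixels'];print(L[0]['score'],m.sum())
r,c=np.where(m);h=cv2.convexHull(np.column_stack([c,r]).astype(np.int32));k=np.zeros(m.shape,np.uint8);cv2.fillConvexPoly(k,h,1)
p=np.array(ctrl.observe()['eef_pos'])
q,f=fit('carrier',{'side':k>0},(.465,.082,1.658),z=p[2]-.0024);print(p,q[:2].round(4),np.degrees(q[2]).round(1),f.round(3))
M['fixture']=M['fixture'];a=np.radians(5.1);R=np.array([[np.cos(a),np.sin(a)],[-np.sin(a),np.cos(a)]]);print('in fixture',(R@(q[:2]-[.468,.0744])).round(4))
o=proj('side',[[.46,.08,.02]])[0].astype(int)-55
g=im[o[1]:o[1]+110,o[0]:o[0]+110];cv2.imwrite('pics/low.png',cv2.resize(g,(550,550),interpolation=cv2.INTER_CUBIC))
E
```

```text
t 8.2 pos [0.4578 0.0802 0.0264] yawY 95.1 Z [ 1.2e-03  1.0e-04 -1.0e+00] q [ 0.02  0.33  2.03  0.    0.78 -1.64] F [ 0.2  0.2 -1.6] M [ 0.02 -0.03  0.01] gap 0.0477
shift/0.3 [0.0018 0.0002 0.0468] mm [ 0.5  0.  14. ] len rows 1.0 turn/30 [ 0.      0.0024 -0.    ] rows 1.0
0.8 411
[0.45773115 0.08018535 0.02643883] [0.4664 0.0819] 94.5 0.061
in fixture [-0.001   0.0076]
```

View pics/low.png

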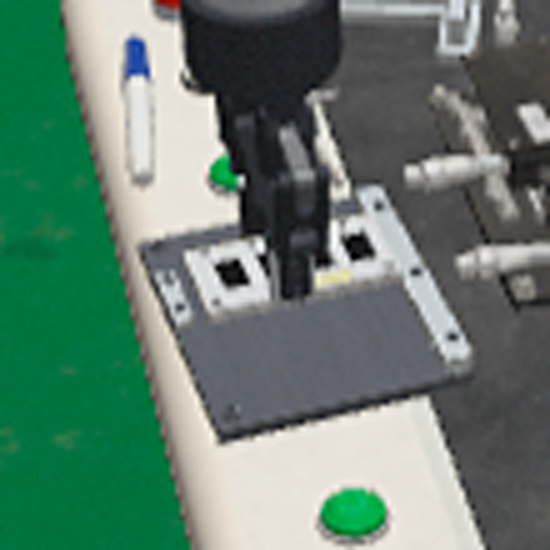

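The side crop shows the plate hovering between the end stop (175,290) and the rail (415,270), with its long edge parallel to the nest and a gap at both ends.

Request:
{"op": "arm_command", "data": {
  "moves": [
    [[0.0025,-0.003,0.01,0,0,0,0],[0,0,0.015,0,0,0,0],[0,0,0.012,0,0,0,0],[0,0,0.006,0,0,0,0],[0,0,0.004,0,0,0,0],[0,0,0.002,0,0,0,0],[0,0,0,0,0,0,0]]
  ]
}}

```text
time_s: 9.0
eef_pos: [0.4563, 0.0792, 0.0124]
eef_rot: [0.14, -3.138, 0.0]
ft_force: [-3.9, -0.2, 10.7]
finger_gap: 0.0482
finger_force: 43.6
```

```bash
python3 d.py .4573 .0802 .0124 95.1
```

```text
t 9.0 pos [0.4563 0.0792 0.0124] yawY 95.11 Z [-4.e-04 -0.e+00 -1.e+00] q [ 0.02  0.35  2.05 -0.    0.74 -1.64] F [-3.9 -0.2 10.7] M [-0.11  0.56 -0.01] gap 0.0482
shift/0.3 [-0.0036  0.0031 -0.0001] mm [-1.1  0.9 -0. ] len rows 1.0 turn/30 [-0.     -0.0008  0.0002] rows 1.0
```

Request:
{"op": "arm_command", "data": {
  "moves": [
    [[0,0,-0.002,0,0,0,0.2],[0,0,0,0,0,0,0.4],[0,0,0,0,0,0,0.46],[0,0,0,0,0,0,0.46],[0,0,-0.03,0,0,0,0.46],[0,0,-0.08,0,0,0,0.46],[0,0,-0.14,0,0,0,0.3],[0,0,-0.15,0,0,0,0],[0,0,-0.05,0,0,0,0],[0,0,0,0,0,0,0]]
  ]
}}

```text
time_s: 10.0
eef_pos: [0.4588, 0.0793, 0.1501]
eef_rot: [-0.14, 3.131, -0.0]
ft_force: [0.9, 0.3, 0.1]
finger_gap: 0.0428
finger_force: 0.0
```

```bash
python3 d.py .580 .334 .145 71.9
```

```text
t 10.0 pos [0.4588 0.0793 0.1501] yawY 95.1 Z [ 7.3e-03  2.0e-04 -1.0e+00] q [ 0.02  0.17  1.86  0.    1.1  -1.64] F [0.9 0.3 0.1] M [-0.02  0.02 -0.06] gap 0.0428
shift/0.3 [-0.4779  0.8097  0.0202] mm [-143.4  242.9    6.1] len rows 6.0 turn/30 [0.002  0.014  0.7735] rows 3.0
```

Request:
{"op": "arm_command", "data": {
  "moves": [
    [[-0.05,0.08,0,0,0,0,0],[-0.08,0.135,0,0,0,0,0],[-0.08,0.135,0,0,0,0,0],[-0.08,0.135,0,0,0,0,0],[-0.08,0.135,0,0,0,0,0],[-0.08,0.135,0,0,0,0,0],[-0.028,0.055,0,0,0,0.2,0],[0,0,0,0,0,0.2,0],[0,0,0,0,0,0.2,0],[0,0,0,0,0,0.174,0],[0,0,0,0,0,0,0]]
  ]
}}

```text
time_s: 11.1
eef_pos: [0.5769, 0.3337, 0.1448]
eef_rot: [-0.494, -3.099, 0.003]
ft_force: [0.5, 0.4, -0.6]
finger_gap: 0.0429
finger_force: 0.0
```

```bash
python3 d.py .580 .334 .016 71.9
python3 - <<'E'
from h import *
out=[];mk={};mf={}
for n in CAL:
    im=capture(n)[:,:,::-1];L=masks_of(n,'carrier')
    for d in L: print(n,round(d['score'],2),np.round(d['box']),d['pixels'].sum())
    F=masks_of(n,'fixture');print('fix',n,[(round(d['score'],2),np.round(d['box']).tolist()) for d in F])
    mk[n]=L[0]['pixels']
    if F: mf[n]=F[0]['pixels']|mk[n]
    o=proj(n,[[.465,.08,.02]])[0].astype(int)-45
    out.append(cv2.resize(im[o[1]:o[1]+90,o[0]:o[0]+90],(400,400),interpolation=cv2.INTER_CUBIC))
cv2.imwrite('pics/placed.png',np.hstack(out))
for ns in(('top',),('side',),('top','side')):
    q,f=fit('carrier',{n:mk[n] for n in ns},(.465,.082,1.658),z=.010)
    w,g=fit('fixture',{n:mf[n] for n in ns if n in mf},(.468,.0744,.09))
    a=w[2];R=np.array([[np.cos(a),np.sin(a)],[-np.sin(a),np.cos(a)]]);print(ns,'car',q[:2].round(4),np.degrees(q[2]).round(1),f.round(3),'fix',w[:2].round(4),np.degrees(a).round(1),g.round(3),'rel',(R@(q[:2]-w[:2])).round(4))
E
```

```text
t 11.1 pos [0.5769 0.3337 0.1448] yawY 71.9 Z [-0.0033 -0.0014 -1.    ] q [ 0.42  0.47  1.42  0.    1.25 -0.83] F [ 0.5  0.4 -0.6] M [-0.03  0.03  0.06] gap 0.0429
shift/0.3 [-0.0108  0.0053  0.4293] mm [ -3.2   1.6 128.8] len rows 3.0 turn/30 [-0.0046 -0.0052  0.0001] rows 1.0
top 0.59 [299. 290.  18.  36.] 637
fix top [(0.96, [301.0, 290.0, 64.0, 59.0]), (0.68, [437.0, 308.0, 49.0, 10.0])]
side 0.55 [280. 264.  47.  26.] 597
fix side [(0.68, [282.0, 270.0, 64.0, 54.0])]
('top',) car [0.4643 0.0816] 96.2 0.092 fix [0.4683 0.0738] 5.1 0.036 rel [-0.0034  0.0081]
('side',) car [0.4648 0.0807] 95.9 0.052 fix [0.4686 0.0742] 5.0 0.041 rel [-0.0032  0.0068]
('top', 'side') car [0.4646 0.0812] 96.2 0.149 fix [0.4684 0.0741] 5.1 0.078 rel [-0.0032  0.0075]
```

View pics/placed.png

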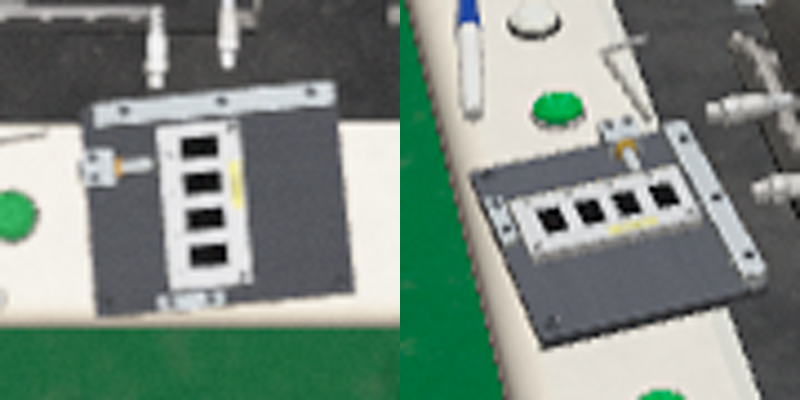

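The crops show the plate lying flat in the nest, pins up, with its left edge just short of the plunger nose (top crop 150,165) and small gaps at the rail and the end stop.

Request:
{"op": "arm_command", "data": {
  "moves": [
    [[-0.0108,0.0053,0.06,0,0,0,0],[0,0,0.12,0,0,0,0],[0,0,0.12,0,0,0,0],[0,0,0.07,0,0,0,0],[0,0,0.04,0,0,0,0],[0,0,0.0193,0,0,0,0],[0,0,0,0,0,0,0],[0,0,0,0,0,0,0]]
  ],
  "squeeze": 80
}}

```text
time_s: 12.2
eef_pos: [0.5825, 0.3349, 0.0194]
eef_rot: [0.494, 3.1, 0.002]
ft_force: [0.5, -0.6, -0.0]
finger_gap: 0.0429
finger_force: 0.0
```

```bash
python3 d.py .580 .334 .016 71.9
```

```text
t 12.2 pos [0.5825 0.3349 0.0194] yawY 71.88 Z [ 0.0023  0.0011 -1.    ] q [ 0.42  0.58  1.56  0.    1.   -0.84] F [ 0.5 -0.6 -0. ] M [ 0.02 -0.02 -0.04] gap 0.0429
shift/0.3 [ 0.0069 -0.0055  0.0113] mm [ 2.1 -1.6  3.4] len rows 1.0 turn/30 [ 0.0034  0.0035 -0.0006] rows 1.0
```

Request:
{"op": "arm_command", "data": {
  "moves": [
    [[0.007,-0.005,0.008,0,0,0,0],[0,0,0,0,0,0,0],[0,0,0,0,0,0,-0.5],[0,0,0,0,0,0,-1],[0,0,0,0,0,0,-1],[0,0,0,0,0,0,-1],[0,0,0,0,0,0,-1],[0,0,0,0,0,0,-1]]
  ]
}}

```text
time_s: 13.0
eef_pos: [0.5793, 0.3339, 0.0164]
eef_rot: [0.495, 3.102, 0.001]
ft_force: [-0.0, 0.2, 5.3]
finger_gap: 0.0079
finger_force: 80.7
```

```bash
python3 d.py .580 .334 .016 71.9
```

```text
t 13.0 pos [0.5793 0.3339 0.0164] yawY 71.88 Z [ 8.e-04  6.e-04 -1.e+00] q [ 0.42  0.58  1.57  0.    0.99 -0.84] F [-0.   0.2  5.3] M [-0.03  0.2  -0.02] gap 0.0079
shift/0.3 [-0.0023  0.0009  0.0012] mm [-0.7  0.3  0.4] len rows -0.0 turn/30 [ 0.0015  0.0011 -0.0008] rows 1.0
```

Request:
{"op": "arm_command", "data": {
  "moves": [
    [[0,0,-0.04,0,0,0,-1],[0,0,-0.1,0,0,0,-1],[0,0,-0.12,0,0,0,-1],[0,0,-0.12,0,0,0,-1],[0,0,-0.06,0,0,0,-1],[0,0,0,0,0,0,-1]]
  ]
}}

```text
time_s: 13.6
eef_pos: [0.5808, 0.3344, 0.1512]
eef_rot: [0.494, 3.097, 0.006]
ft_force: [0.0, 0.4, -2.2]
finger_gap: 0.008
finger_force: 79.8
```

```bash
python3 d.py .469 .034 .145 95.1
```

```text
t 13.6 pos [0.5808 0.3344 0.1512] yawY 71.88 Z [ 0.0061  0.0027 -1.    ] q [ 0.42  0.46  1.41 -0.    1.26 -0.84] F [ 0.   0.4 -2.2] M [ 0.02 -0.01 -0.04] gap 0.008
shift/0.3 [ 0.0427 -1.0677  0.0158] mm [  12.8 -320.3    4.8] len rows 7.0 turn/30 [ 0.0064  0.0111 -0.7741] rows 3.0
```

Request:
{"op": "arm_command", "data": {
  "moves": [
    [[0.003,-0.08,0,0,0,0,-1],[0.006,-0.15,0,0,0,0,-1],[0.006,-0.15,0,0,0,0,-1],[0.006,-0.15,0,0,0,0,-1],[0.006,-0.15,0,0,0,0,-1],[0.006,-0.15,0,0,0,0,-1],[0.006,-0.15,0,0,0,0,-1],[0.0037,-0.0877,0,0,0,-0.2,-1],[0,0,0.05,0,0,-0.2,-1],[0,0,0.06,0,0,-0.2,-1],[0,0,0.04,0,0,-0.174,-1],[0,0,0,0,0,0,-1]]
  ]
}}

```text
time_s: 14.8
eef_pos: [0.4641, 0.0333, 0.0998]
eef_rot: [0.139, -3.131, -0.001]
ft_force: [-0.3, 0.1, -2.0]
finger_gap: 0.0078
finger_force: 79.6
```

```bash
python3 d.py .469 .034 .0264 95.1;python3 - <<'E'
from h import *
im=capture('side')[:,:,::-1]
L=masks_of('side','square');m=L[0]['pixels'];print(L[0]['score'],m.sum(),np.round(L[0]['box']))
p=np.array(ctrl.observe()['eef_pos']);
q,f=fit('square',{'side':m},(p[0],p[1],.089),z=p[2]-.0164);print(p,q,np.degrees(q[2]),f)
o=proj('side',[[.47,.06,.05]])[0].astype(int)-55
g=im[o[1]:o[1]+110,o[0]:o[0]+110];A=cv2.resize(g,(400,400),interpolation=cv2.INTER_CUBIC);B=A.copy()
k=cv2.resize((sil('side','square',[p[0],p[1],.089,p[2]-.0164],(o[0],o[1],110,110))*255).astype(np.uint8),(400,400),interpolation=cv2.INTER_CUBIC)
cv2.drawContours(B,cv2.findContours((k>127).astype(np.uint8),0,2)[0],-1,(0,0,255),1)
cv2.imwrite('pics/sq.png',np.hstack([A,B]))
E
```

```text
t 14.8 pos [0.4641 0.0333 0.0998] yawY 95.07 Z [-7.4e-03  6.0e-04 -1.0e+00] q [-0.08  0.24  1.93 -0.    0.99 -1.74] F [-0.3  0.1 -2. ] M [0.06 0.02 0.02] gap 0.0078
shift/0.3 [-0.0181  0.0007  0.2446] mm [-5.4  0.2 73.4] len rows 2.0 turn/30 [ 0.0023 -0.014  -0.0011] rows 1.0
0.62 563 [284. 252.  54.  29.]
[0.46633034 0.0332949  0.1018091 ] [0.46511722 0.03112413 0.0536249 ] 3.0724805748395565 0.33896841152091384
```

View pics/sq.png

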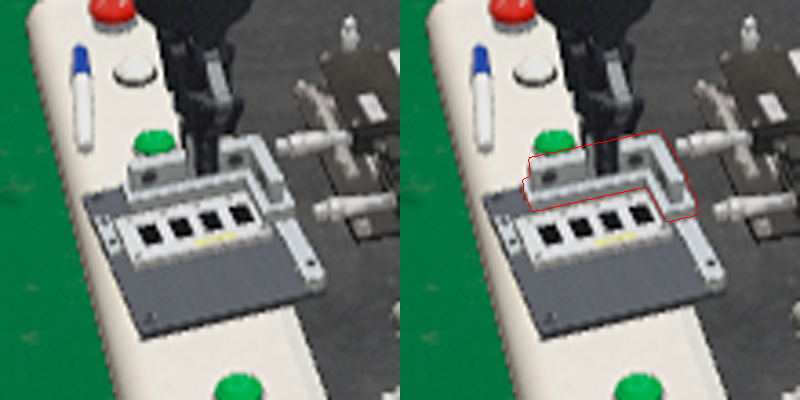

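The crops show the square held level, ribs up, right of and above the plate. The predicted outline (right crop) coincides with it to within about 1 mm, so the grip sits where planned.

Request:
{"op": "arm_command", "data": {
  "moves": [
    [[-0.009,0,0.04,0,0,0,-1],[0,0,0.07,0,0,0,-1],[0,0,0.06,0,0,0,-1],[0,0,0.04,0,0,0,-1],[0,0,0.02,0,0,0,-1],[0,0,0.006,0,0,0,-1],[0,0,0,0,0,0,-1],[0,0,0,0,0,0,-1]]
  ]
}}

```text
time_s: 15.7
eef_pos: [0.4706, 0.0335, 0.0324]
eef_rot: [-0.139, 3.137, -0.0]
ft_force: [1.2, 0.5, -3.0]
finger_gap: 0.008
finger_force: 79.7
```

```bash
python3 d.py .469 .034 .0264 95.1
```

```text
t 15.7 pos [0.4706 0.0335 0.0324] yawY 95.09 Z [ 0.0015 -0.     -1.    ] q [-0.08  0.33  2.01  0.    0.8  -1.74] F [ 1.2  0.5 -3. ] M [ 0.02  0.04 -0.01] gap 0.008
shift/0.3 [0.0051 0.0021 0.0202] mm [1.5 0.6 6. ] len rows 1.0 turn/30 [-0.0003  0.0029 -0.0003] rows 1.0
```

Request:
{"op": "arm_command", "data": {
  "moves": [
    [[0,0,0.01,0,0,0,-1],[0,0,0.007,0,0,0,-1],[0,0,0.004,0,0,0,-1],[0,0,0.003,0,0,0,-1],[0,0,0,0,0,0,-1],[0,0,0,0,0,0,-1]]
  ]
}}

```text
time_s: 16.3
eef_pos: [0.47, 0.0335, 0.0263]
eef_rot: [-0.14, 3.138, -0.0]
ft_force: [-4.4, -0.0, 12.4]
finger_gap: 0.0077
finger_force: 81.9
```

```bash
python3 d.py .469 .034 .0264 95.1
```

```text
t 16.3 pos [0.47   0.0335 0.0263] yawY 95.11 Z [ 9.e-04 -1.e-04 -1.e+00] q [-0.08  0.34  2.01  0.    0.79 -1.74] F [-4.4 -0.  12.4] M [ 0.06  0.62 -0.01] gap 0.0077
shift/0.3 [ 0.0031  0.0019 -0.0004] mm [ 0.9  0.6 -0.1] len rows 1.0 turn/30 [-0.0003  0.0017  0.0002] rows 1.0
```

Request:
{"op": "arm_command", "data": {
  "moves": [
    [[-0.005,0,-0.0015,0,0,0,-1],[-0.005,0,0,0,0,0,-1],[-0.004,0,0,0,0,0,-1],[0,0,0,0,0,0,-1],[0,0,0,0,0,0,-1]]
  ]
}}

```text
time_s: 16.8
eef_pos: [0.47, 0.0335, 0.0263]
eef_rot: [0.141, -3.131, 0.001]
ft_force: [-10.5, -3.3, 18.5]
finger_gap: 0.0074
finger_force: 82.5
```

Request:
{"op": "arm_command", "data": {
  "moves": [
    [[-0.003,0,0,0,0,0,-1],[-0.003,0,0,0,0,0,-1],[0,0,0,0,0,0,-1],[0,0,0,0,0,0,-1]]
  ]
}}

```text
time_s: 17.2
eef_pos: [0.47, 0.0336, 0.0263]
eef_rot: [0.141, -3.128, 0.001]
ft_force: [-13.4, -3.5, 20.5]
finger_gap: 0.0077
finger_force: 83.0
```

```bash
python3 d.py .469 .034 .0264 95.1
```

```text
t 17.2 pos [0.47   0.0336 0.0263] yawY 95.17 Z [-0.0106 -0.0011 -0.9999] q [-0.08  0.34  2.01 -0.    0.8  -1.73] F [-13.4  -3.5  20.5] M [-0.52  1.86 -0.04] gap 0.0077
shift/0.3 [ 0.0031  0.0017 -0.0004] mm [ 0.9  0.5 -0.1] len rows 1.0 turn/30 [-0.0002 -0.0204  0.0025] rows 1.0
```

Request:
{"op": "arm_command", "data": {
  "moves": [
    [[0,0,-0.005,0,0,0,-1],[0,0,0,0,0,0,-1],[0,0,0,0,0,0,-1]]
  ]
}}

```text
time_s: 17.5
eef_pos: [0.4742, 0.034, 0.0264]
eef_rot: [0.14, -3.135, -0.0]
ft_force: [-5.6, -0.8, 4.1]
finger_gap: 0.0079
finger_force: 80.5
```

```bash
python3 d.py .469 .034 .0264 95.1
python3 - <<'E'
from h import *
im=capture('side')[:,:,::-1]
p=np.array(ctrl.observe()['eef_pos'])
o=proj('side',[[.475,.06,.02]])[0].astype(int)-40
g=im[o[1]:o[1]+80,o[0]:o[0]+80];A=cv2.resize(g,(400,400),interpolation=cv2.INTER_CUBIC);B=A.copy()
k=cv2.resize((sil('side','square',[p[0],p[1],.089,p[2]-.0164],(o[0],o[1],80,80))*255).astype(np.uint8),(400,400),interpolation=cv2.INTER_CUBIC)
cv2.drawContours(B,cv2.findContours((k>127).astype(np.uint8),0,2)[0],-1,(0,0,255),1)
cv2.imwrite('pics/sq2.png',np.hstack([A,B]))
E
```

```text
t 17.5 pos [0.4742 0.034  0.0264] yawY 95.11 Z [-3.3e-03  1.0e-04 -1.0e+00] q [-0.07  0.35  2.   -0.    0.8  -1.73] F [-5.6 -0.8  4.1] M [-0.15  0.8  -0.03] gap 0.0079
shift/0.3 [ 0.0172  0.0014 -0.0001] mm [ 5.2  0.4 -0. ] len rows 1.0 turn/30 [ 0.0007 -0.0062  0.0002] rows 1.0
```

View pics/sq2.png

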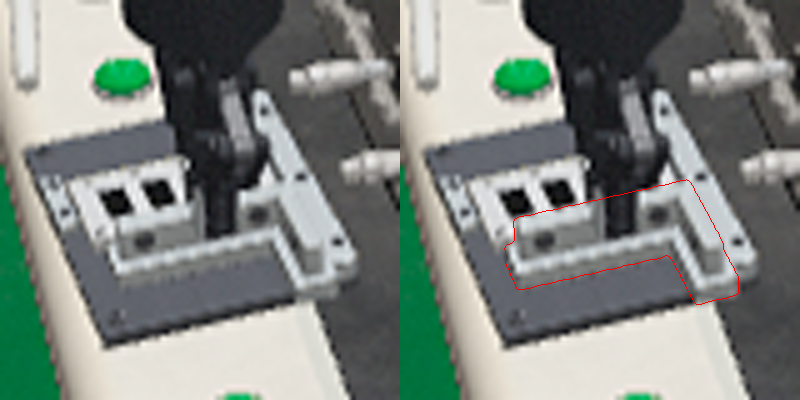

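The crop shows the square lying flat on the base with its short leg next to the rail (330,250). Its near end (120,270) sits slightly nearer the plate than the predicted outline, so I suspect a small yaw and will measure it.

```bash
cat > sf.py <<'E'
from h import *
import sys
capture('side');L=masks_of('side','square');m=L[0]['pixels'].astype(float)
p=np.array(ctrl.observe()['eef_pos']);u,v=proj('side',[[*p[:2],p[2]]])[0]
print('score',L[0]['score'],m.sum(),'tcp px',u.round(),v.round(),p.round(4))
o=(int(u)-45,int(v)-40,90,80);m=m[o[1]:o[1]+80,o[0]:o[0]+90]
w=np.ones_like(m);w[:int(v-o[1])+3,int(u-o[0])-8:int(u-o[0])+11]=0
for z in(p[2]-.0164,p[2]-.0144):
    f=lambda q:(np.abs(sil('side','square',[*q,z],o)-m)*w).sum()/(m*w).sum()
    for a0 in(.0,.05,.1):
        q0=np.array([p[0],p[1],a0]);r=minimize(f,q0,method='Nelder-Mead',options=dict(initial_simplex=q0+np.array([[0,0,0],[.006,0,0],[0,.006,0],[0,0,.06]])))
        print(z.round(4),r.x[:2].round(4),np.degrees(r.x[2]).round(2),round(r.fun,3))
c=m*255
cv2.imwrite('pics/mask.png',cv2.resize(c,None,fx=5,fy=5))
E
python3 sf.py
```

```text
score 0.81 590.0 tcp px 286.0 272.0 [0.4742 0.0341 0.0263]
0.0099 [0.4741 0.0346] 6.21 0.073
0.0099 [0.474  0.0348] 6.41 0.073
0.0099 [0.474  0.0348] 6.41 0.073
0.0119 [0.4737 0.032 ] 6.27 0.074
0.0119 [0.4738 0.0321] 6.13 0.074
0.0119 [0.4737 0.0321] 6.14 0.074[ WARN:0@1.919] global loadsave.cpp:1063 imwrite_ Unsupported depth image for selected encoder is fallbacked to CV_8U.
```

Request:
{"op": "arm_command", "data": {
  "moves": [
    [[-0.002,0.006,0,0,0,0,-1],[-0.002,0.008,0,0,0,0,-1],[0,0.008,0,0,0,0,-1],[0,0.006,0,0,0,0,-1],[0,0.004,0,0,0,0,-1],[0,0,0,0,0,0,-1],[0,0,0,0,0,0,-1]]
  ]
}}

```text
time_s: 18.35
eef_pos: [0.4736, 0.0408, 0.0264]
eef_rot: [0.143, -3.133, 0.008]
ft_force: [-8.6, -12.2, 6.7]
finger_gap: 0.008
finger_force: 81.2
```

```bash
cat > r.py <<'E'
from station import ctrl
import numpy as np
s=ctrl.observe();a=np.radians(5.1);R=np.array([[np.cos(a),np.sin(a)],[-np.sin(a),np.cos(a)]])
from scipy.spatial.transform import Rotation as Q
Y=Q.from_rotvec(s['eef_rot']).as_matrix()
print('t',s['time_s'],'fix xy mm',(R@(np.array(s['eef_pos'])[:2]-[.4684,.0741])*1e3).round(2),'z',round(s['eef_pos'][2]*1e3,2),'yaw',np.degrees(np.arctan2(Y[1,1],Y[0,1])).round(2),'Z',Y[:,2].round(4),'Ffix',(R@np.array(s['ft_force'])[:2]).round(1),'Fz',round(s['ft_force'][2],1),'M',np.round(s['ft_torque'],2))
E
python3 r.py
```

```text
t 18.35 fix xy mm [  2.27 -33.64] z 26.44 yaw 95.21 Z [-0.0056 -0.0052 -1.    ] Ffix [ -9.7 -11.4] Fz 6.7 M [-2.14  1.23 -0.44]
```

Request:
{"op": "arm_command", "data": {
  "moves": [
    [[0.008,0,-0.002,0,0,0,-1],[0.006,0,0,0,0,0,-1],[0,0,0,0,0,0,-1],[0,0,0,0,0,0,-1]]
  ]
}}

```text
time_s: 18.75
eef_pos: [0.473, 0.0436, 0.0272]
eef_rot: [-0.14, 3.137, 0.001]
ft_force: [0.0, -0.8, -2.6]
finger_gap: 0.0078
finger_force: 79.7
```

```bash
python3 r.py
```

```text
t 18.75 fix xy mm [  1.85 -30.76] z 27.21 yaw 95.1 Z [ 1.6e-03  4.0e-04 -1.0e+00] Ffix [-0.  -0.8] Fz -2.6 M [-0.02  0.06  0.03]
```

Request:
{"op": "arm_command", "data": {
  "moves": [
    [[0,0.004,0.002,0,0,0,-1],[0,0.004,0,0,0,0,-1],[0,0.004,0,0,0,0,-1],[0,0,0,0,0,0,-1],[0,0,0,0,0,0,-1]]
  ]
}}

```text
time_s: 19.25
eef_pos: [0.4717, 0.0471, 0.0266]
eef_rot: [-0.14, 3.138, 0.001]
ft_force: [0.3, -0.4, -3.2]
finger_gap: 0.0074
finger_force: 79.8
```

```bash
python3 r.py
```

```text
t 19.25 fix xy mm [  0.89 -27.14] z 26.64 yaw 95.1 Z [ 0.e+00  3.e-04 -1.e+00] Ffix [ 0.2 -0.4] Fz -3.2 M [-0.05  0.01  0.05]
```

Request:
{"op": "arm_command", "data": {
  "moves": [
    [[0,0.004,0,0,0,0,-1],[0,0.003,0,0,0,0,-1],[0,0,0,0,0,0,-1],[0,0,0,0,0,0,-1]]
  ]
}}

```text
time_s: 19.65
eef_pos: [0.4715, 0.0488, 0.0267]
eef_rot: [-0.14, 3.138, -0.001]
ft_force: [-0.5, -2.9, -2.1]
finger_gap: 0.0077
finger_force: 79.7
```

```bash
python3 r.py
```

```text
t 19.65 fix xy mm [  0.85 -25.49] z 26.66 yaw 95.11 Z [ 0.e+00 -4.e-04 -1.e+00] Ffix [-0.8 -2.8] Fz -2.1 M [-0.44 -0.05  0.  ]
```

Request:
{"op": "arm_command", "data": {
  "moves": [
    [[0,0.004,0,0,0,0,-1],[0,0.004,0,0,0,0,-1],[0,0.004,0,0,0,0,-1],[0,0,0,0,0,0,-1],[0,0,0,0,0,0,-1]]
  ]
}}

```text
time_s: 20.15
eef_pos: [0.4711, 0.0525, 0.0267]
eef_rot: [0.14, -3.138, 0.0]
ft_force: [-0.9, -4.2, -1.4]
finger_gap: 0.0079
finger_force: 79.8
```

```bash
python3 r.py
```

```text
t 20.15 fix xy mm [  0.82 -21.75] z 26.66 yaw 95.11 Z [-0.e+00 -2.e-04 -1.e+00] Ffix [-1.3 -4.1] Fz -1.4 M [-0.89  0.04 -0.02]
```

Request:
{"op": "arm_command", "data": {
  "moves": [
    [[-0.004,0,0.001,0,0,0,-1],[-0.004,0,0,0,0,0,-1],[-0.004,0,0,0,0,0,-1],[0,0,0,0,0,0,-1],[0,0,0,0,0,0,-1]]
  ]
}}

```text
time_s: 20.65
eef_pos: [0.4713, 0.0525, 0.0264]
eef_rot: [0.14, -3.132, 0.001]
ft_force: [-6.5, -6.6, 6.2]
finger_gap: 0.0078
finger_force: 80.9
```

```bash
python3 r.py
```

```text
t 20.65 fix xy mm [  0.96 -21.73] z 26.36 yaw 95.14 Z [-6.7e-03 -7.0e-04 -1.0e+00] Ffix [-7. -6.] Fz 6.2 M [-1.17  0.88 -0.08]
```

Request:
{"op": "arm_command", "data": {
  "moves": [
    [[0,0,-0.002,0,0,0,-1],[0,0,-0.001,0,0,0,-1],[0,0,0,0,0,0,-1],[0,0,0,0,0,0,-1]]
  ]
}}

```text
time_s: 21.05
eef_pos: [0.4725, 0.0529, 0.0267]
eef_rot: [0.14, -3.134, -0.0]
ft_force: [-1.9, -4.8, -2.6]
finger_gap: 0.0078
finger_force: 79.8
```

```bash
python3 r.py
```

```text
t 21.05 fix xy mm [  2.2  -21.45] z 26.69 yaw 95.13 Z [-0.0046 -0.     -1.    ] Ffix [-2.3 -4.6] Fz -2.6 M [-0.86  0.52  0.01]
```

Request:
{"op": "arm_command", "data": {
  "moves": [
    [[-0.003,0,-0.001,0,0,0,-1],[-0.003,0,0,0,0,0,-1],[0,0,0,0,0,0,-1],[0,0,0,0,0,0,-1]]
  ]
}}

```text
time_s: 21.45
eef_pos: [0.4725, 0.053, 0.0267]
eef_rot: [0.14, -3.13, -0.0]
ft_force: [-6.0, -5.3, -0.5]
finger_gap: 0.008
finger_force: 80.0
```

```bash
python3 r.py; python3 sf.py
```

```text
t 21.45 fix xy mm [  2.24 -21.36] z 26.73 yaw 95.14 Z [-8.e-03 -2.e-04 -1.e+00] Ffix [-6.4 -4.7] Fz -0.5 M [-0.92  0.82  0.01]
score 0.57 528.0 tcp px 284.0 267.0 [0.4725 0.053  0.0267]
0.0103 [0.4721 0.0558] 6.57 0.126
0.0103 [0.4726 0.0559] 6.32 0.126
0.0103 [0.4725 0.056 ] 6.19 0.126
0.0123 [0.472  0.0535] 6.23 0.13
0.0123 [0.4718 0.0531] 6.86 0.131
0.0123 [0.4719 0.0534] 6.44 0.129[ WARN:0@1.920] global loadsave.cpp:1063 imwrite_ Unsupported depth image for selected encoder is fallbacked to CV_8U.
```

Request:
{"op": "arm_command", "data": {
  "moves": [
    [[0,0,0,0,-0.008,0,-1],[0,0,0,0,-0.008,0,-1],[0,0,0.001,0,0,0,-1],[0,0,0,0,0,0,-1]]
  ]
}}

```text
time_s: 21.95
eef_pos: [0.4725, 0.053, 0.0265]
eef_rot: [-0.141, 3.138, 0.001]
ft_force: [-5.2, -5.2, 0.5]
finger_gap: 0.0079
finger_force: 80.2
```

```bash
cat >> r.py <<'E'
from station import capture
A=[]
for _ in range(4):
    capture('side');s=ctrl.observe();A.append(np.r_[R@np.array(s['ft_force'])[:2],s['ft_force'][2],s['ft_torque'],(R@(np.array(s['eef_pos'])[:2]-[.4684,.0741])*1e3),s['eef_pos'][2]*1e3])
print('mean Fx Fy Fz Mx My Mz x y z',np.mean(A,0).round(2))
E
python3 r.py
```

```text
t 21.95 fix xy mm [  2.25 -21.38] z 26.5 yaw 95.14 Z [ 3.e-04  6.e-04 -1.e+00] Ffix [-5.7 -4.8] Fz 0.5 M [-0.92  0.97 -0.05]
mean Fx Fy Fz Mx My Mz x y z [ -5.45  -4.64   0.9   -0.97   0.96   0.03   2.22 -21.36  26.49]
```

Request:
{"op": "arm_command", "data": {
  "moves": [
    [[-0.002,0,0,0,0,-0.015,-1],[-0.002,0,0,0,0,0,-1],[0,0,0,0,0,0,-1]]
  ]
}}

```text
time_s: 22.45
eef_pos: [0.4725, 0.053, 0.0264]
eef_rot: [0.152, -3.136, -0.001]
ft_force: [-8.0, -6.0, 1.8]
finger_gap: 0.0079
finger_force: 80.4
```

```bash
python3 r.py
```

```text
t 22.45 fix xy mm [  2.2  -21.36] z 26.4 yaw 95.55 Z [-2.1e-03  4.0e-04 -1.0e+00] Ffix [-8.6 -5.3] Fz 1.8 M [-1.07  1.18 -0.18]
mean Fx Fy Fz Mx My Mz x y z [ -7.9   -5.39   2.42  -1.11   1.19  -0.22   2.18 -21.35  26.4 ]
```

Request:
{"op": "arm_command", "data": {
  "moves": [
    [[0,0,0,0,0,-0.02,-1],[0,0,0,0,0,0,-1],[0,0,0,0,0,0,-1]]
  ]
}}

```text
time_s: 22.95
eef_pos: [0.4724, 0.053, 0.0264]
eef_rot: [0.167, -3.135, -0.001]
ft_force: [-7.4, -6.4, 2.1]
finger_gap: 0.008
finger_force: 80.6
```

```bash
python3 r.py
```

```text
t 22.95 fix xy mm [  2.15 -21.42] z 26.38 yaw 96.09 Z [-2.2e-03  6.0e-04 -1.0e+00] Ffix [-7.9 -5.7] Fz 2.1 M [-1.18  1.23 -0.5 ]
mean Fx Fy Fz Mx My Mz x y z [ -8.08  -6.08   2.03  -1.16   1.19  -0.46   2.16 -21.41  26.38]
```

Request:
{"op": "arm_command", "data": {
  "moves": [
    [[-0.002,0,0,0,0,0.012,-1],[0,0.001,0,0,0,0,-1],[0,0,0,0,0,0,-1],[0,0,0,0,0,0,-1],[0,0,0,0,0,0,-1],[0,0,0,0,0,0,-1]]
  ]
}}

```text
time_s: 23.75
eef_pos: [0.4725, 0.053, 0.0264]
eef_rot: [0.158, -3.134, -0.0]
ft_force: [-8.8, -6.7, 4.0]
finger_gap: 0.008
finger_force: 80.6
```

```bash
python3 r.py
python3 - <<'E'
from h import *
out=[]
for n,h in(('side',32),('top',32)):
    im=capture(n)[:,:,::-1];o=proj(n,[[.475,.07,.02]])[0].astype(int)-h
    out.append(cv2.resize(im[o[1]:o[1]+2*h,o[0]:o[0]+2*h],(400,400) if n=='top' else (400,400),interpolation=cv2.INTER_CUBIC))
cv2.imwrite('pics/fin.png',np.hstack(out))
L=masks_of('side','carrier');print([(d['score'],d['box']) for d in L])
m=L[0]['pixels'];r,c=np.where(m);print(proj('side',[[.475,.07,.02]]))
E
```

```text
t 23.75 fix xy mm [  2.17 -21.36] z 26.39 yaw 95.78 Z [-3.2e-03 -1.0e-04 -1.0e+00] Ffix [-9.3 -5.9] Fz 4.0 M [-1.36  1.32 -0.29]
mean Fx Fy Fz Mx My Mz x y z [ -9.05  -6.96   3.76  -1.35   1.35  -0.34   2.17 -21.38  26.41]
[(0.53, [276.9, 263.1, 39.0, 18.5])]
[[283.36424842 265.34252705]]
```

View pics/fin.png

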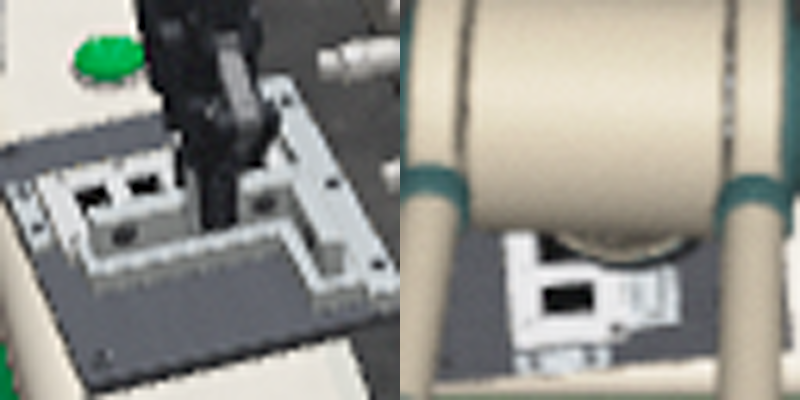

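The side crop shows the square's short leg lying along the rail (340,240) and its long leg along the plate, with the base tight against both. The top crop shows the plate's near end just clear of the end stop, with the square's long leg touching its right edge at (625,300). The forces are steady at about 9 N on the rail and 6–7 N on the plate, so I'm handing it in.

```bash
python3 -c "
from station import workorder
print(workorder.job_done())"
```

```text
the job is handed in; nothing more can be done
None
```

I handed the job in at about 24 s of the 72 s limit: the plate lies flat in the nest, and the square, still gripped, presses the rail with about 9 N and the plate with about 6–7 N, with the plunger pushed in roughly 4 mm. I judged the plunger travel and the flush fit from force, moment and position readings plus a last picture partly hidden by the arm; the hand-in gave no verdict.

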